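# Shift the feed gearbox to the green slot

## Robot

A 7-joint arm with a two-finger parallel gripper is mounted at the origin on a cart in front of the work surface, level with it; the furniture and walls round the work are solid. World frame = base frame: x ahead of the robot, y to its left, z up, the work surface at z = 0. Lengths are in mm, angles in rad, forces in N, time in s.
With the tool pointing down it reaches from about 400 to 900 mm from the base axis. Payload 5.5 kg.
Tool frame: the origin (TCP) lies midway between the tips of the shut fingers; the grasp point (between the pads) lies 19 mm behind it; z points along the fingers, y is the line along which they close (so a half turn about z gives the same grasp; the last joint's range is limited). The gripper opens to 85 mm and grips with 20 to 120 N. Pads are 22 mm wide; open, the fingers measure 114 mm over their backs; the gripper's body (76 mm by 85 mm) begins 54 mm behind the grasp point. The pads swing forward as they close: fully open they stand 13 mm farther back than shut.
Start: joints at [-0.868, 0.501, -0.427, 1.55, 0.221, 1.138, -0.21], TCP at [276.707, 588.161, 231.31] pointing down, gripper open.
Joint ranges: [-2.88, 2.88], [-0.31, 2.03], [-1.54, 1.56], [0.2, 2.42], [-1.41, 4.55], [0.19, 2.02], [-2.57, 2.57]. Speed limits (rad/s): [2.57, 2.57, 3.14, 3.14, 3.14, 3.14, 3.14].

## Interface

Orientations are given as a unit quaternion [x, y, z, w].
In Python, from rig import env, optics, job gives the robot as it stands.
- The arm moves only by the shell command python3 -m pendant 'ROWS'. ROWS is JSON, a list of rows, each an object with "claw": the gripper's target within -1 to 1 (fully open at 1, half-way at 0, shut at -1); "xyz": the shift along the tool's x, y, z in mm, a list of three; "twist": the turn, a rotation vector about the tool's x, y, z in degrees, a list of three. In form: [{"claw": claw, "xyz": [x, y, z], "twist": [rx, ry, rz]}, ...]. A call has 1 to 20 rows; each row is the pose to reach, as a shift and turn from the pose commanded when the call began, along the tool's axes at that moment; what a row does not reach only later rows make up. A row lasts 1/8 s, in which the tool goes at most 62.5 mm and 10.7 degrees, less where a joint would pass 70% of its speed; a pose out of reach is approached as far as the arm can. A call with a gripper value outside its range is refused whole. The fingers move at their own pace and stop on an object; the grip force is fixed at half the most. Time passes only in rows, so rows that repeat a pose let the fingers close. It gives the time, the measured TCP pose, the force, the opening and the grip force at its end, in the units of the state.
- env.get_obs(): the state, without advancing time (a new reading comes with each control period).
- optics.get_image(name): name is "scene" or "top"; returns the picture (480x640x3 uint8, red, green, blue); there is no depth.
- optics.camera_info(name): a dict with "intrinsics" (3x3 intrinsics, pixels), "R" (3x3) and "t" (3): a world point X has camera coordinates R X + t. Camera axes: x right, y down, z forward; pixel columns grow to the right and rows downward; lengths in mm; the calibration is good to about 2 mm. A picture is of the moment at which its call begins. camera_info takes no time and is no camera call.
- job.close_job(): hands the job in; it is judged then, once.
The state is a dict: "clock": time; "q": joint angles; "qd": joint speeds; "tau": joint torques, N m; "ee_pos": TCP position; "tool_rot": TCP orientation; "ft_force": force on the tool from outside, world axes, zero at the start; "moment": the same for the moment, N m; "width": opening from 0.0 (shut) to 1.0 (fully open); "finger_force": force on a finger pad.
Only numpy, scipy, OpenCV 4.12 (cv2) and the standard library are available. Lean on these libraries where they do the work, as an engineer would, in place of code of your own. Each camera call takes 0.05 s, during which the arm holds its last target. There are 200 camera calls.

## Task

Shift the feed gearbox to green: push the black-knobbed lever along its gate, through neutral and across, and fully home into the slot end marked by the green button. Only push it with the fingers, gently, never gripping or forcing it, and do not run it into a slot end of another colour. Leave the loose parts round the gearbox where they are, and finish clear of the lever.

Things in the scene. Friction and masses are not known exactly. Their poses are not given: they have to be found in the camera images.
- gearbox: Feed gearbox, bolted down: grey base 164 (x) x 156 (y) x 10 mm, green housing, aluminium gate plate on top, 140 (x) x 132 (y) mm, its upper face 92 mm above the trolley top. Origin: centre of the underside; z up, x and y are the directions of the gate (x along the slots, y across them).
- gate_centre (a point): Centre of the gate on the plate's upper face, over the gearbox origin. Three slots along gearbox x, at y = -30, 0, +30 mm, 14 mm wide, from x = -38 to +38 mm (firm rubber ends). One cross slot along y at x = 0 (neutral, 16 mm wide, round corners) joins them: only there can the lever change slots. The middle slot has no buttons; the lever starts somewhere in it.
- shift_lever: Steel lever, 10 mm rod with a black ball knob on top, standing up through the gate. It tilts both ways about its origin, a pivot on the gearbox axis 12 mm above the trolley top; its z runs up the rod. Stiff hinges: it stays where it is left; the knob moves at a sideways push of 2 to 3 N.
- knob (a point): Centre of the black ball knob, 34 mm in diameter, 153 mm from the pivot: 165 mm above the trolley top when upright, over the gate centre; about 144 mm when home in an outer slot. In neutral, an outer slot has the knob at gearbox y = +56 or -56 mm; home at a slot end it is at x = +55 or -55, y = +52.5 or -52.5 mm, straight above that end's button.
- green_button: Green round button, 20 mm across, 3 mm high, fixed on the gate plate beyond one end of an outer slot, at gearbox x = +55 or -55, y = +52.5 or -52.5 mm (which one varies). With the lever fully home at that slot end, the knob stands straight above it. Origin: centre of its underside, 92 mm above the trolley top.
- red_button: Red round button, 20 mm across, 3 mm high, fixed on the gate plate beyond one end of an outer slot, at gearbox x = +55 or -55, y = +52.5 or -52.5 mm (which one varies). With the lever fully home at that slot end, the knob stands straight above it. Origin: centre of its underside, 92 mm above the trolley top.
- yellow_button: Yellow round button, 20 mm across, 3 mm high, fixed on the gate plate beyond one end of an outer slot, at gearbox x = +55 or -55, y = +52.5 or -52.5 mm (which one varies). With the lever fully home at that slot end, the knob stands straight above it. Origin: centre of its underside, 92 mm above the trolley top.
- blue_button: Blue round button, 20 mm across, 3 mm high, fixed on the gate plate beyond one end of an outer slot, at gearbox x = +55 or -55, y = +52.5 or -52.5 mm (which one varies). With the lever fully home at that slot end, the knob stands straight above it. Origin: centre of its underside, 92 mm above the trolley top.
- loose_nut: Loose bystander beside the gearbox: steel hex nut, 27 mm wide, 13 mm high. Origin: centre of its underside as it lies at the start.
- loose_bolt: Loose bystander beside the gearbox: steel hex bolt lying flat, 78 mm long, 20 mm high. Origin: centre of its underside as it lies at the start.
- loose_bearing: Loose bystander beside the gearbox: ball bearing lying flat, 47 mm across, 14 mm high. Origin: centre of its underside as it lies at the start.
- nylon_block: Loose bystander beside the gearbox: white nylon block, 24 x 50 x 24 mm. Origin: centre of its underside as it lies at the start.
- yellow_wheel: Loose bystander beside the gearbox: yellow wheel lying flat, 56 mm across, 22 mm high. Origin: centre of its underside as it lies at the start.
- grey_sleeve: Loose bystander beside the gearbox: grey roller sleeve standing upright, 57 mm across, 70 mm high. Origin: centre of its underside as it lies at the start.

How it is judged:
By the outcome, as a careful person would: the job done as asked, in the order asked, and still so for the second after the job is handed in, with the robot touching nothing.
It also fails if it takes over 58 s, if anything falls off the work surface, if the arm or the gripper's body presses on something with over 40 N, if the wrist force passes 120 N, or if a joint passes its speed limit or range.

## Working session

There is one attempt and no reset: what is moved stays moved. The work goes in short steps, Python scripts to look and compute and a shell command to move; the robot and the scene stay as the last step left them, time stands still between calls to the robot, and variables do not carry over. Pictures are saved under pics/ and viewed, at most 12 in all, crops included, and the job is handed in when it is done.

```bash
mkdir -p pics
python3 - <<'E'
from rig import env, optics, job
import cv2
for n in("scene","top"):
    cv2.imwrite(f"pics/{n}0.png",cv2.cvtColor(optics.get_image(n),cv2.COLOR_RGB2BGR))
    c=optics.camera_info(n);print(c)
o=env.get_obs();print(o['ee_pos'],o['tool_rot'],o['clock'],o['ft_force'])
E
```

```text
{'intrinsics': array([[581.01243866,   0.        , 328.7075878 ],
       [  0.        , 581.01243866, 244.38339857],
       [  0.        ,   0.        ,   1.        ]]), 'R': array([[ 0.90442495, -0.42587831, -0.02536088],
       [-0.24503101, -0.469864  , -0.84804931],
       [ 0.34924964,  0.77321116, -0.52931011]]), 't': array([-426.9842812 ,  306.1014111 ,  751.61303099])}
{'intrinsics': array([[458.36799118,   0.        , 323.24767627],
       [  0.        , 458.36799118, 240.62747163],
       [  0.        ,   0.        ,   1.        ]]), 'R': array([[ 0.01266455, -0.9998616 ,  0.01078843],
       [-0.98996853, -0.01405617, -0.14058712],
       [ 0.14071931, -0.00889974, -0.99000953]]), 't': array([142.02247567, 557.88142388, 879.08620923])}
[276.47930014 587.58066336 230.36281105] [ 2.18066699e-01  9.75933476e-01 -8.42488831e-04 -2.33758629e-04] 0.1 [-0.18186213  0.5061266   0.22979127]
```

View pics/scene0.png

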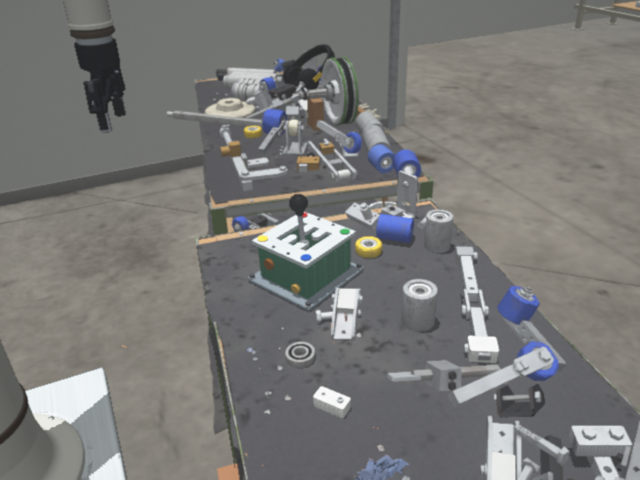

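View pics/top0.png

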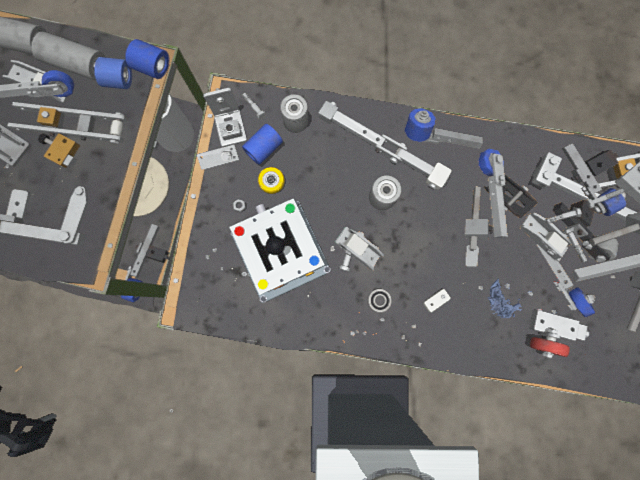

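The top view shows the buttons at red (239,231), green (289,209), yellow (263,284) and blue (314,260), with the black knob at about (278,244). In the scene view the knob is at (299,203).

```bash
cat > h.py <<'E'
import numpy as np,cv2
from rig import env,optics,job
def pt(n,uv,z):
    c=optics.camera_info(n);d=c['R'].T@np.linalg.inv(c['intrinsics'])@[uv[0],uv[1],1];o=-c['R'].T@c['t']
    return o+d*(z-o[2])/d[2]
def px(n,X):
    c=optics.camera_info(n);p=c['intrinsics']@(c['R']@np.array(X)+c['t']);return p[:2]/p[2]
def tri(a,b):
    A=[];B=[]
    for n,uv in(("scene",a),("top",b)):
        c=optics.camera_info(n);P=c['intrinsics']@np.c_[c['R'],c['t']]
        for i in(0,1):
            r=uv[i]*P[2]-P[i];A.append(r[:3]);B.append(-r[3])
    return np.linalg.lstsq(np.array(A),np.array(B),rcond=None)[0]
def cen(m,near,r):
    v,u=np.nonzero(m);k=np.hypot(u-near[0],v-near[1])<r
    return np.array([u[k].mean(),v[k].mean()]),k.sum()
E
python3 - <<'E'
from h import *
b={"red":((239,231),),"green":((289,209),),"yellow":((263,284),),"blue":((314,260),)}
s=cv2.cvtColor(cv2.imread("pics/top0.png"),cv2.COLOR_BGR2HSV);sc=cv2.imread("pics/scene0.png")
P={}
for k,(g,) in b.items():
    c,n=cen((s[...,1]>120)&(s[...,2]>90),g,8);P[k]=pt("top",c,95);print(k,c,n,P[k].round(1),px("scene",P[k]).round(1))
C=sum(P.values())/4;print("C",C)
for a,d in(("green","blue"),("red","yellow"),("green","red"),("blue","yellow")):
    v=P[a]-P[d];print(a,d,np.linalg.norm(v),np.degrees(np.arctan2(v[1],v[0])))
a,n=cen(sc.max(2)<60,(299,203),11);print("knob scene",a,n)
t=cv2.imread("pics/top0.png")
A=cv2.resize(t[195:300,220:335],None,fx=5,fy=5,interpolation=2);B=cv2.resize(sc[180:310,240:370],None,fx=4,fy=4,interpolation=2)
cv2.imwrite("pics/ctop.png",A);cv2.imwrite("pics/csc.png",B)
E
```

```text
red [238.80555556 230.77777778] 72 [564.4 309.   95. ] [302.9 214.8]
green [289.75     207.984375] 64 [609.5 214.3  95. ] [345.2 231.2]
yellow [262.30263158 283.77631579] 76 [465.7 261.8  95. ] [263.5 238.1]
blue [313.94117647 259.97058824] 68 [511.2 166.9  95. ] [306.7 257. ]
C [537.68556123 237.98896603  95.        ]
green blue 109.12410459654072 25.734223576914598
red yellow 109.40705723789219 25.569134095767257
green red 104.89975635531485 -64.50854686465209
blue yellow 105.21417951916702 -64.35398237554176
knob scene [298.18396226 204.45283019] 212
```

View pics/ctop.png

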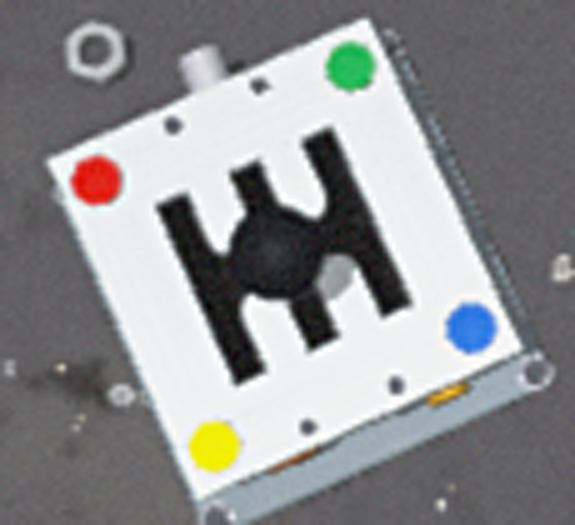

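View pics/csc.png

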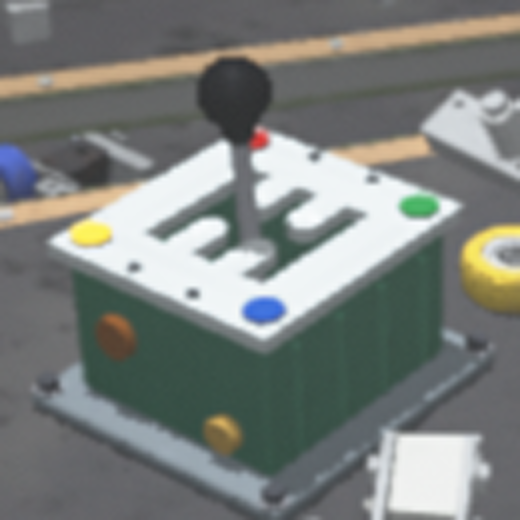

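The slots run along the yellow→red and blue→green direction (gearbox x at world 25.65°), so green is at (+55, −52.5). The knob is at about (275,246) in the top view and (298.7,203) in the scene view.

```bash
cat >> h.py <<'E'
C=np.array([537.7,238.0]);th=np.radians(25.65)
X=np.array([np.cos(th),np.sin(th)]);Y=np.array([-X[1],X[0]])
def g2w(x,y):return C+x*X+y*Y
def w2g(p):
    d=np.array(p[:2])-C;return np.array([d@X,d@Y])
def tool(target,z):
    from scipy.spatial.transform import Rotation as R
    o=env.get_obs();r=R.from_quat(o['tool_rot'])
    d=r.inv().apply(np.r_[target,z]-o['ee_pos'])
    want=R.from_matrix(np.c_[np.r_[Y,0],np.r_[X,0],[0,0,-1]])
    return d.round(1),np.degrees((r.inv()*want).as_rotvec()).round(2)
E
python3 - <<'E'
from h import *
k=tri((298.7,203.2),(275.2,245.6));print(k,w2g(k),px("top",k),px("scene",k))
print(pt("top",(275.2,245.6),163),w2g(pt("top",(275.2,245.6),163)),w2g(pt("scene",(298.7,203.2),163)))
print(tool(g2w(-50,0),231))
E
```

```text
[527.92447818 233.162225   165.24340883] [-10.90633432  -0.12948167] [275.16004845 245.71581438] [298.77302582 203.18793105]
[528.41685325 233.31555424 163.        ] [-10.39610827  -0.2043979 ] [-7.91520862  2.86176091]
(array([-3.536e+02, -2.439e+02, -2.000e-01]), array([-1.000e-01,  3.000e-02,  3.916e+01]))
```

```bash
python3 -m pendant '[{"claw":-1,"xyz":[-60,-45,0],"twist":[0,0,10]},{"claw":-1,"xyz":[-344,-256,0],"twist":[0,0,39.2]},{"claw":-1,"xyz":[-344,-256,0],"twist":[0,0,39.2]},{"claw":-1,"xyz":[-344,-256,0],"twist":[0,0,39.2]},{"claw":-1,"xyz":[-344,-256,0],"twist":[0,0,39.2]},{"claw":-1,"xyz":[-344,-256,0],"twist":[0,0,39.2]},{"claw":-1,"xyz":[-344,-256,0],"twist":[0,0,39.2]},{"claw":-1,"xyz":[-344,-256,0],"twist":[0,0,39.2]},{"claw":-1,"xyz":[-344,-256,0],"twist":[0,0,39.2]},{"claw":-1,"xyz":[-344,-256,0],"twist":[0,0,39.2]},{"claw":-1,"xyz":[-344,-256,0],"twist":[0,0,39.2]},{"claw":-1,"xyz":[-344,-256,0],"twist":[0,0,39.2]}]'
python3 - <<'E'
from h import *
o=env.get_obs();print(w2g(o['ee_pos']),o['ee_pos'],o['width'],o['ft_force'],tool(g2w(-65,0),140))
a=optics.get_image("scene")[:,:,::-1];b=optics.get_image("top")[:,:,::-1]
cv2.imwrite("pics/m1.png",np.hstack([cv2.resize(a[80:280,200:400],(400,400)),cv2.resize(b[170:320,200:350],(400,400))]))
E
```

```text
clock: 1.6
ee_pos: [478.6, 210.9, 231.3]
tool_rot: [0.532, 0.847, -0.0, -0.0]
ft_force: [0.1, 0.1, -0.2]
width: 0.002
finger_force: 0.0
[-65.02699828   1.14135536] [478.58701821 210.88047602 231.25630006] 0.0021127996034840542 [ 0.05291833  0.13335761 -0.15343708] (array([-1.2,  0. , 91.3]), array([-0.01, -0.01,  0.04]))
```

View pics/m1.png

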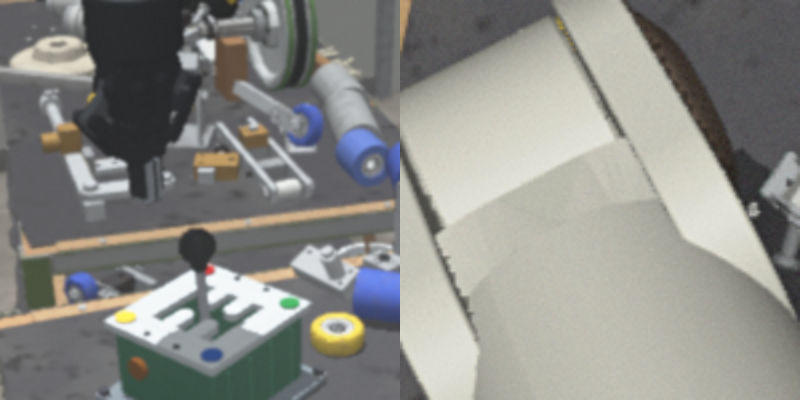

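The scene view shows the shut fingers behind and above the lever, with the knob at crop (197,245). The arm blocks the top view. I'll descend next.

```bash
python3 -m pendant '[{"claw":-1,"xyz":[-1,0,45],"twist":[0,0,0]},{"claw":-1,"xyz":[-1,0,89],"twist":[0,0,0]},{"claw":-1,"xyz":[-1,4,89],"twist":[0,0,0]},{"claw":-1,"xyz":[-1,8,89],"twist":[0,0,0]},{"claw":-1,"xyz":[-1,12,89],"twist":[0,0,0]},{"claw":-1,"xyz":[-1,16,89],"twist":[0,0,0]},{"claw":-1,"xyz":[-1,16,89],"twist":[0,0,0]}]'
python3 -m pendant '[{"claw":-1,"xyz":[0,2,0],"twist":[0,0,0]},{"claw":-1,"xyz":[0,4,0],"twist":[0,0,0]},{"claw":-1,"xyz":[0,4,0],"twist":[0,0,0]}]'
python3 -m pendant '[{"claw":-1,"xyz":[0,2,0],"twist":[0,0,0]},{"claw":-1,"xyz":[0,4,0],"twist":[0,0,0]},{"claw":-1,"xyz":[0,4,0],"twist":[0,0,0]}]'
python3 - <<'E'
from h import *
o=env.get_obs();print(w2g(o['ee_pos']),o['ee_pos'],o['ft_force'])
a=optics.get_image("scene")[:,:,::-1];cv2.imwrite("pics/m2.png",cv2.resize(a[130:270,230:400],None,fx=4,fy=4))
E
```

```text
clock: 2.58
ee_pos: [494.6, 216.4, 143.1]
tool_rot: [0.533, 0.846, 0.001, 0.0]
ft_force: [0.5, -0.4, -0.8]
width: -0.0
finger_force: 0.0
clock: 2.95
ee_pos: [497.5, 217.9, 142.2]
tool_rot: [0.533, 0.846, 0.0, -0.0]
ft_force: [0.7, 0.1, -0.3]
width: 0.0
finger_force: 0.0
clock: 3.32
ee_pos: [501.2, 219.6, 142.3]
tool_rot: [0.533, 0.846, 0.0, -0.0]
ft_force: [-0.0, 0.9, 0.5]
width: -0.005
finger_force: 0.0
[-40.82672559  -0.79009115] [501.2385481  219.61499819 142.26614568] [-0.04980657  0.89071344  0.47288397]
```

View pics/m2.png

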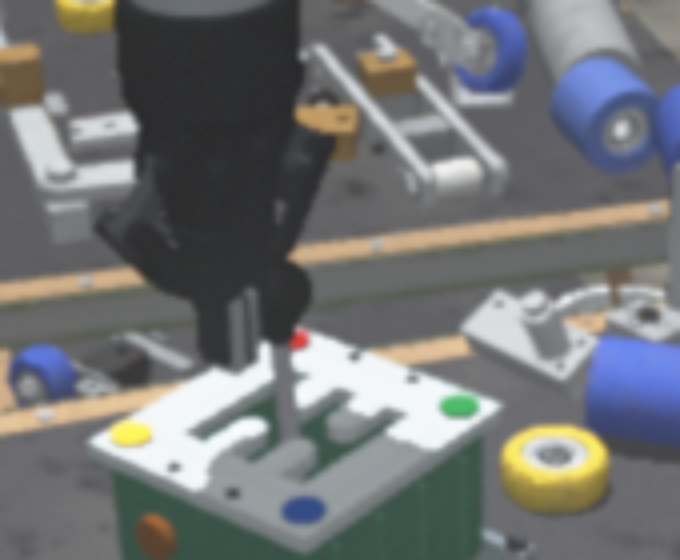

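The fingers are beside the knob, which sits at crop (285,290) and hasn't visibly moved. I'll edge forward and watch the force.

```bash
for i in 1; do :; done; python3 -m pendant '[{"claw":-1,"xyz":[0,1.5,0],"twist":[0,0,0]},{"claw":-1,"xyz":[0,3,0],"twist":[0,0,0]}]'
python3 -m pendant '[{"claw":-1,"xyz":[0,1.5,0],"twist":[0,0,0]},{"claw":-1,"xyz":[0,3,0],"twist":[0,0,0]}]'
python3 -m pendant '[{"claw":-1,"xyz":[0,1.5,0],"twist":[0,0,0]},{"claw":-1,"xyz":[0,3,0],"twist":[0,0,0]}]'
python3 - <<'E'
from h import *
o=env.get_obs();print(w2g(o['ee_pos']),o['ft_force'])
a=optics.get_image("scene")[:,:,::-1];cv2.imwrite("pics/m3.png",cv2.resize(a[130:270,230:400],None,fx=4,fy=4))
for x in(-11,-5,0,5):
  h=np.sqrt(153**2-x*x)+12;print(x,(px("scene",np.r_[g2w(x,0),h])-[230,130])*4)
E
```

```text
clock: 3.62
ee_pos: [503.3, 220.6, 142.3]
tool_rot: [0.533, 0.846, -0.001, -0.0]
ft_force: [-2.0, -1.7, 2.0]
width: -0.002
finger_force: 1.4
clock: 3.88
ee_pos: [506.3, 222.0, 142.3]
tool_rot: [0.533, 0.846, -0.0, -0.0]
ft_force: [-3.2, -1.3, 2.5]
width: 0.001
finger_force: 1.4
clock: 4.12
ee_pos: [509.3, 223.4, 142.3]
tool_rot: [0.533, 0.846, -0.0, -0.0]
ft_force: [-2.7, -0.5, 2.8]
width: 0.003
finger_force: 1.3
[-31.95432836  -0.82672928] [-2.73988549 -0.52436138  2.84242436]
-11 [274.80905292 294.02878326]
-5 [283.74262957 288.29195794]
0 [291.15791358 283.90148846]
5 [298.54475506 279.8628321 ]
```

View pics/m3.png

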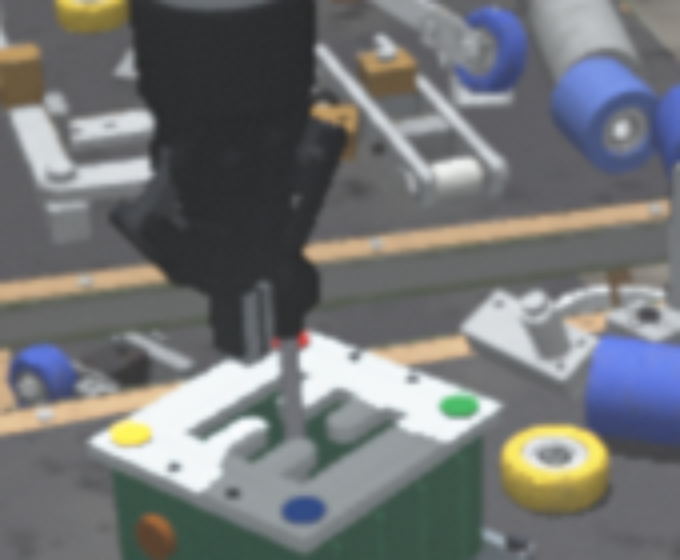

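The knob's right edge is now at crop x≈319, so its centre is near 282, which is about x = −5 mm. I'll push 5 mm more to neutral, back off and check.

```bash
python3 -m pendant '[{"claw":-1,"xyz":[0,2,0],"twist":[0,0,0]},{"claw":-1,"xyz":[0,4,0],"twist":[0,0,0]},{"claw":-1,"xyz":[0,5,0],"twist":[0,0,0]},{"claw":-1,"xyz":[0,5,0],"twist":[0,0,0]}]'
python3 -m pendant '[{"claw":-1,"xyz":[0,-10,0],"twist":[0,0,0]},{"claw":-1,"xyz":[0,-35,0],"twist":[0,0,0]},{"claw":-1,"xyz":[0,-35,-45],"twist":[0,0,0]},{"claw":-1,"xyz":[0,-35,-80],"twist":[0,0,0]},{"claw":-1,"xyz":[0,-35,-80],"twist":[0,0,0]}]'
python3 - <<'E'
from h import *
o=env.get_obs();print(w2g(o['ee_pos']),o['ee_pos'],o['ft_force'],tool(g2w(0,45),222))
a=optics.get_image("scene")[:,:,::-1];c=a[130:270,230:400].copy();cv2.imwrite("pics/m4.png",cv2.resize(c,None,fx=4,fy=4))
E
```

```text
clock: 4.68
ee_pos: [513.8, 225.7, 142.3]
tool_rot: [0.533, 0.846, 0.0, 0.0]
ft_force: [-1.6, -0.6, 2.3]
width: 0.002
finger_force: 1.1
clock: 5.3
ee_pos: [484.0, 211.4, 225.5]
tool_rot: [0.533, 0.846, 0.003, 0.002]
ft_force: [1.0, -0.3, 0.1]
width: -0.004
finger_force: 0.0
[-59.93340427  -0.73215357] [483.98965524 211.39646899 225.4514736 ] [ 0.96513788 -0.31907136  0.09950426] (array([45.8, 59.9,  3.9]), array([ 0.41,  0.01, -0.05]))
```

View pics/m4.png

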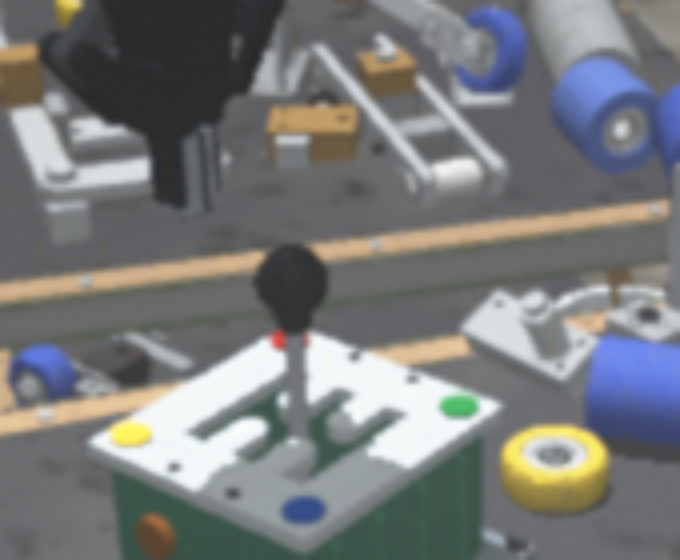

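The knob centre is at crop (291,281), matching the predicted neutral position (291,284). Next I'll move to the +y side and push across.

```bash
python3 -m pendant '[{"claw":-1,"xyz":[50,0,0],"twist":[0,0,0]},{"claw":-1,"xyz":[50,60,0],"twist":[0,0,0]},{"claw":-1,"xyz":[50,60,0],"twist":[0,0,0]},{"claw":-1,"xyz":[50,60,42],"twist":[0,0,0]},{"claw":-1,"xyz":[50,60,84],"twist":[0,0,0]},{"claw":-1,"xyz":[46,60,84],"twist":[0,0,0]},{"claw":-1,"xyz":[42,60,84],"twist":[0,0,0]},{"claw":-1,"xyz":[38,60,84],"twist":[0,0,0]},{"claw":-1,"xyz":[34,60,84],"twist":[0,0,0]},{"claw":-1,"xyz":[32,60,84],"twist":[0,0,0]},{"claw":-1,"xyz":[32,60,84],"twist":[0,0,0]}]'
python3 -m pendant '[{"claw":-1,"xyz":[-2,0,0],"twist":[0,0,0]},{"claw":-1,"xyz":[-4,0,0],"twist":[0,0,0]},{"claw":-1,"xyz":[-6,0,0],"twist":[0,0,0]}]'
python3 -m pendant '[{"claw":-1,"xyz":[-2,0,0],"twist":[0,0,0]},{"claw":-1,"xyz":[-4,0,0],"twist":[0,0,0]},{"claw":-1,"xyz":[-6,0,0],"twist":[0,0,0]}]'
python3 -m pendant '[{"claw":-1,"xyz":[-2,0,0],"twist":[0,0,0]},{"claw":-1,"xyz":[-4,0,0],"twist":[0,0,0]},{"claw":-1,"xyz":[-6,0,0],"twist":[0,0,0]}]'
python3 - <<'E'
from h import *
o=env.get_obs();print(w2g(o['ee_pos']),o['ft_force'])
E
```

```text
clock: 6.72
ee_pos: [522.6, 265.1, 138.7]
tool_rot: [0.533, 0.846, 0.0, 0.0]
ft_force: [0.4, 0.3, 0.5]
width: 0.001
finger_force: 0.0
clock: 7.1
ee_pos: [524.7, 260.7, 138.5]
tool_rot: [0.532, 0.846, 0.0, -0.0]
ft_force: [-1.5, 1.4, 2.3]
width: -0.003
finger_force: 1.2
clock: 7.48
ee_pos: [527.7, 254.5, 138.4]
tool_rot: [0.533, 0.846, 0.0, 0.0]
ft_force: [-0.8, 2.3, 2.0]
width: -0.003
finger_force: 1.1
clock: 7.85
ee_pos: [530.3, 248.8, 138.3]
tool_rot: [0.533, 0.846, 0.0, 0.0]
ft_force: [0.7, 2.3, 2.3]
width: -0.001
finger_force: 1.1
[-1.97160225 12.9730364 ] [0.68258625 2.31211196 2.34154085]
```

```bash
python3 -m pendant '[{"claw":-1,"xyz":[-3,0,0],"twist":[0,0,0]},{"claw":-1,"xyz":[-6,0,1],"twist":[0,0,0]},{"claw":-1,"xyz":[-9,0,2],"twist":[0,0,0]},{"claw":-1,"xyz":[-12,0,3],"twist":[0,0,0]}]'
python3 -m pendant '[{"claw":-1,"xyz":[-3,0,0],"twist":[0,0,0]},{"claw":-1,"xyz":[-6,0,1],"twist":[0,0,0]},{"claw":-1,"xyz":[-9,0,2],"twist":[0,0,0]},{"claw":-1,"xyz":[-12,0,3],"twist":[0,0,0]}]'
python3 -m pendant '[{"claw":-1,"xyz":[-2,0,0],"twist":[0,0,0]},{"claw":-1,"xyz":[-4,0,0],"twist":[0,0,0]},{"claw":-1,"xyz":[-6,0,0],"twist":[0,0,0]}]'
python3 -m pendant '[{"claw":-1,"xyz":[-2,0,0],"twist":[0,0,0]},{"claw":-1,"xyz":[-4,0,0],"twist":[0,0,0]}]'
python3 -m pendant '[{"claw":-1,"xyz":[-1,0,0],"twist":[0,0,0]},{"claw":-1,"xyz":[-2,0,0],"twist":[0,0,0]},{"claw":-1,"xyz":[-2,0,0],"twist":[0,0,0]}]'
python3 - <<'E'
from h import *
o=env.get_obs();print(w2g(o['ee_pos']),o['ft_force'])
a=optics.get_image("scene")[:,:,::-1];c=a[130:270,230:400].copy();cv2.imwrite("pics/m5.png",cv2.resize(c,None,fx=4,fy=4))
for y in(-40,-45,-50,-56):
  print(y,(px("scene",np.r_[g2w(0,y),np.sqrt(153**2-y*y)+12])-[230,130])*4)
E
```

```text
clock: 8.35
ee_pos: [535.5, 237.9, 135.2]
tool_rot: [0.533, 0.846, -0.0, -0.0]
ft_force: [-0.7, 1.0, 1.2]
width: 0.002
finger_force: 1.0
clock: 8.85
ee_pos: [540.7, 227.1, 132.2]
tool_rot: [0.533, 0.846, -0.0, 0.0]
ft_force: [-0.6, 1.2, 1.7]
width: -0.002
finger_force: 0.9
clock: 9.22
ee_pos: [542.8, 221.9, 131.9]
tool_rot: [0.533, 0.846, -0.0, -0.0]
ft_force: [-1.9, 2.4, -1.1]
width: 0.002
finger_force: 1.1
clock: 9.48
ee_pos: [544.6, 218.2, 132.1]
tool_rot: [0.533, 0.846, -0.0, -0.0]
ft_force: [-1.9, 1.4, -2.3]
width: 0.004
finger_force: 1.1
clock: 9.85
ee_pos: [545.7, 216.3, 132.2]
tool_rot: [0.533, 0.846, -0.0, -0.0]
ft_force: [-2.0, 1.8, -0.5]
width: 0.002
finger_force: 1.0
[ -2.18583717 -22.98417683] [-1.97424396  1.80575914 -0.53427505]
-40 [360.40138689 319.9860609 ]
-45 [369.2950697  326.16193906]
-50 [378.2357451 332.738191 ]
-56 [389.023808   341.17690554]
```

View pics/m5.png

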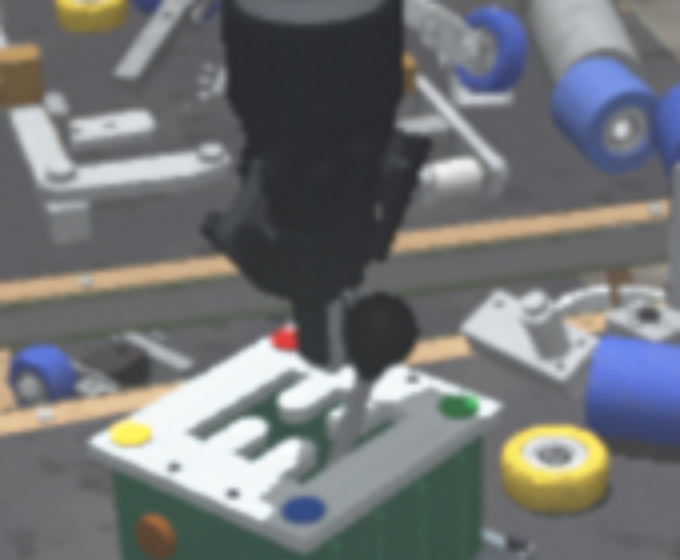

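The knob is at crop (378,333), about y = −50. I'll push about 5 mm more in small steps.

```bash
python3 -m pendant '[{"claw":-1,"xyz":[-1,0,0],"twist":[0,0,0]},{"claw":-1,"xyz":[-2,0,0],"twist":[0,0,0]},{"claw":-1,"xyz":[-2,0,0],"twist":[0,0,0]}]'
python3 -m pendant '[{"claw":-1,"xyz":[-1,0,0],"twist":[0,0,0]},{"claw":-1,"xyz":[-2,0,0],"twist":[0,0,0]},{"claw":-1,"xyz":[-2,0,0],"twist":[0,0,0]}]'
python3 -m pendant '[{"claw":-1,"xyz":[-1,0,0],"twist":[0,0,0]},{"claw":-1,"xyz":[-1.5,0,0],"twist":[0,0,0]},{"claw":-1,"xyz":[-1.5,0,0],"twist":[0,0,0]}]'
python3 - <<'E'
from h import *
o=env.get_obs();print(w2g(o['ee_pos']),w2g(o['ee_pos'][:2]*0+C+o['ft_force'][:2]))
E
```

```text
clock: 10.28
ee_pos: [546.7, 214.6, 132.3]
tool_rot: [0.533, 0.846, -0.0, 0.0]
ft_force: [-1.6, 2.0, -1.0]
width: 0.005
finger_force: 1.0
clock: 10.65
ee_pos: [547.6, 212.8, 132.3]
tool_rot: [0.533, 0.846, -0.0, 0.0]
ft_force: [-1.5, 2.9, -1.0]
width: 0.006
finger_force: 1.0
clock: 11.02
ee_pos: [548.0, 211.8, 132.2]
tool_rot: [0.533, 0.846, 0.0, -0.0]
ft_force: [-1.7, 1.7, -2.9]
width: 0.002
finger_force: 1.5
[ -2.05628563 -28.08622986] [-0.80986878  2.25333948]
```

```bash
python3 -m pendant '[{"claw":-1,"xyz":[10,0,0],"twist":[0,0,0]},{"claw":-1,"xyz":[25,0,0],"twist":[0,0,0]},{"claw":-1,"xyz":[25,0,-45],"twist":[0,0,0]},{"claw":-1,"xyz":[25,0,-85],"twist":[0,0,0]},{"claw":-1,"xyz":[0,-53,-88],"twist":[0,0,0]},{"claw":-1,"xyz":[-25,-53,-88],"twist":[0,0,0]},{"claw":-1,"xyz":[-25,-53,-88],"twist":[0,0,0]},{"claw":-1,"xyz":[-25,-53,-88],"twist":[0,0,0]}]'
python3 - <<'E'
from h import *
o=env.get_obs();print(w2g(o['ee_pos']),o['ee_pos'],o['ft_force'])
a=optics.get_image("scene")[:,:,::-1];c=a[130:270,230:400].copy();cv2.imwrite("pics/m6.png",cv2.resize(c,None,fx=4,fy=4))
E
```

```text
clock: 12.02
ee_pos: [511.2, 167.7, 220.7]
tool_rot: [0.532, 0.846, 0.001, 0.0]
ft_force: [-1.7, 1.0, -0.1]
width: -0.002
finger_force: 0.0
[-54.29058358 -51.91254868] [511.23099458 167.70226229 220.65288574] [-1.68308042  0.98197637 -0.10109443]
```

View pics/m6.png

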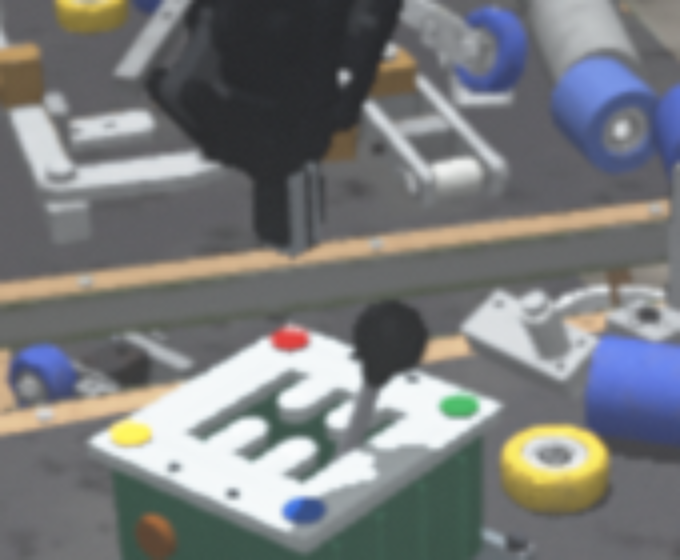

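The knob is at crop (390,338), which is neutral in the green slot (y≈−56). I'll descend behind it and push towards green.

```bash
python3 -m pendant '[{"claw":-1,"xyz":[-1,-3,45],"twist":[0,0,0]},{"claw":-1,"xyz":[-1,-2,88],"twist":[0,0,0]},{"claw":-1,"xyz":[-1,3,88],"twist":[0,0,0]},{"claw":-1,"xyz":[-1,8,88],"twist":[0,0,0]},{"claw":-1,"xyz":[-1,13,88],"twist":[0,0,0]},{"claw":-1,"xyz":[-1,18,88],"twist":[0,0,0]},{"claw":-1,"xyz":[-1,22,88],"twist":[0,0,0]}]'
python3 -m pendant '[{"claw":-1,"xyz":[0,3,0],"twist":[0,0,0]},{"claw":-1,"xyz":[0,6,0],"twist":[0,0,0]},{"claw":-1,"xyz":[0,9,0],"twist":[0,0,0]}]'
python3 -m pendant '[{"claw":-1,"xyz":[0,3,0],"twist":[0,0,0]},{"claw":-1,"xyz":[0,6,0],"twist":[0,0,0]},{"claw":-1,"xyz":[0,9,1],"twist":[0,0,0]}]'
python3 -m pendant '[{"claw":-1,"xyz":[0,3,0],"twist":[0,0,0]},{"claw":-1,"xyz":[0,6,1],"twist":[0,0,0]},{"claw":-1,"xyz":[0,9,2],"twist":[0,0,0]}]'
python3 - <<'E'
from h import *
o=env.get_obs();print(w2g(o['ee_pos']),o['ft_force'])
E
```

```text
clock: 12.95
ee_pos: [532.2, 175.1, 133.1]
tool_rot: [0.533, 0.846, 0.001, 0.0]
ft_force: [0.3, 0.0, -0.1]
width: 0.002
finger_force: 0.0
clock: 13.32
ee_pos: [539.0, 178.1, 132.1]
tool_rot: [0.533, 0.846, -0.001, -0.0]
ft_force: [-2.5, -2.2, 2.0]
width: 0.003
finger_force: 1.4
clock: 13.7
ee_pos: [547.8, 182.6, 131.3]
tool_rot: [0.533, 0.846, 0.0, -0.0]
ft_force: [-2.8, -1.5, 2.5]
width: 0.0
finger_force: 1.3
clock: 14.08
ee_pos: [555.9, 186.6, 129.2]
tool_rot: [0.533, 0.846, -0.0, -0.0]
ft_force: [-2.8, -0.6, 2.0]
width: 0.004
finger_force: 1.4
[ -5.88037315 -54.18779928] [-2.81844008 -0.58566462  2.03775824]
```

```bash
python3 -m pendant '[{"claw":-1,"xyz":[0,3,0],"twist":[0,0,0]},{"claw":-1,"xyz":[0,6,1],"twist":[0,0,0]},{"claw":-1,"xyz":[0,9,2],"twist":[0,0,0]},{"claw":-1,"xyz":[0,12,2],"twist":[0,0,0]}]'
python3 -m pendant '[{"claw":-1,"xyz":[0,3,0],"twist":[0,0,0]},{"claw":-1,"xyz":[0,6,1],"twist":[0,0,0]},{"claw":-1,"xyz":[0,9,2],"twist":[0,0,0]},{"claw":-1,"xyz":[0,11,2],"twist":[0,0,0]}]'
python3 -m pendant '[{"claw":-1,"xyz":[0,1.5,0],"twist":[0,0,0]},{"claw":-1,"xyz":[0,3,0],"twist":[0,0,0]},{"claw":-1,"xyz":[0,3,0],"twist":[0,0,0]}]'
python3 -m pendant '[{"claw":-1,"xyz":[0,1,0],"twist":[0,0,0]},{"claw":-1,"xyz":[0,2,0],"twist":[0,0,0]},{"claw":-1,"xyz":[0,2,0],"twist":[0,0,0]}]'
python3 - <<'E'
from h import *
o=env.get_obs();print(w2g(o['ee_pos']),o['ft_force'])
a=optics.get_image("scene")[:,:,::-1];c=a[130:270,230:400].copy();cv2.imwrite("pics/m7.png",cv2.resize(c,None,fx=4,fy=4))
for x in(45,50,55):
  print(x,(px("scene",np.r_[g2w(x,-52.5),np.sqrt(153**2-x*x-52.5**2)+12])-[230,130])*4)
E
```

```text
clock: 14.58
ee_pos: [566.3, 191.7, 127.0]
tool_rot: [0.533, 0.846, -0.0, -0.0]
ft_force: [-4.6, -0.8, 0.5]
width: -0.001
finger_force: 1.8
clock: 15.08
ee_pos: [575.8, 196.7, 125.2]
tool_rot: [0.533, 0.846, -0.0, -0.001]
ft_force: [-6.0, -1.3, 3.2]
width: -0.0
finger_force: 3.0
clock: 15.45
ee_pos: [578.2, 198.2, 124.8]
tool_rot: [0.533, 0.846, -0.0, -0.001]
ft_force: [-4.7, 0.3, -0.3]
width: 0.001
finger_force: 2.3
clock: 15.82
ee_pos: [579.4, 198.9, 124.5]
tool_rot: [0.533, 0.846, -0.001, -0.001]
ft_force: [-5.8, -0.5, 0.1]
width: -0.004
finger_force: 2.8
[ 20.69695994 -53.32969438] [-5.78603405 -0.5310304   0.13580538]
45 [446.63314546 311.19846025]
50 [453.51086291 310.37195373]
55 [460.3389493  309.96273183]
```

View pics/m7.png

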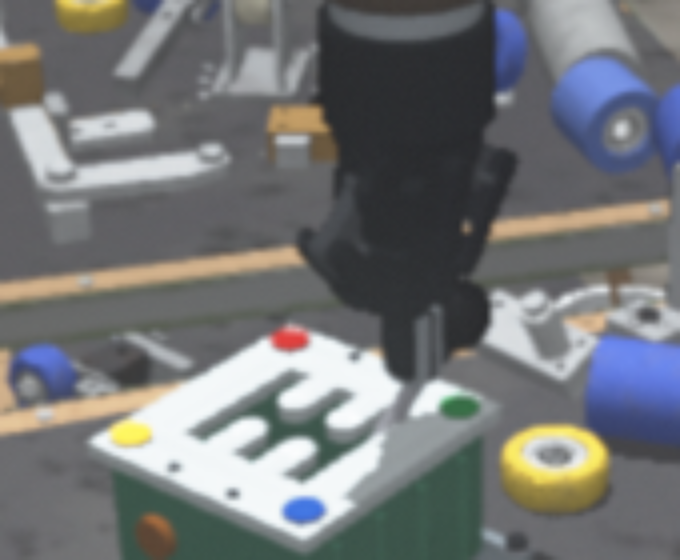

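The knob centre is at about crop x=454, so x≈50 mm, close to home. The force is about 6 N. I'll push on gently in small steps.

```bash
python3 -m pendant '[{"claw":-1,"xyz":[0,1,0],"twist":[0,0,0]},{"claw":-1,"xyz":[0,2,0],"twist":[0,0,0]},{"claw":-1,"xyz":[0,2,0],"twist":[0,0,0]}]'
python3 -m pendant '[{"claw":-1,"xyz":[0,1,0],"twist":[0,0,0]},{"claw":-1,"xyz":[0,2,0],"twist":[0,0,0]},{"claw":-1,"xyz":[0,2,0],"twist":[0,0,0]}]'
python3 -m pendant '[{"claw":-1,"xyz":[0,1,0],"twist":[0,0,0]},{"claw":-1,"xyz":[0,2,0],"twist":[0,0,0]},{"claw":-1,"xyz":[0,2,0],"twist":[0,0,0]}]'
python3 - <<'E'
from h import *
o=env.get_obs();print(w2g(o['ee_pos']),o['ft_force'])
E
```

```text
clock: 16.25
ee_pos: [580.9, 199.8, 124.2]
tool_rot: [0.532, 0.846, -0.001, -0.002]
ft_force: [-5.9, 0.1, -0.3]
width: -0.001
finger_force: 2.9
clock: 16.62
ee_pos: [582.3, 200.8, 123.9]
tool_rot: [0.532, 0.846, -0.001, -0.002]
ft_force: [-6.8, 0.6, -1.9]
width: 0.0
finger_force: 2.9
clock: 17.0
ee_pos: [583.2, 201.3, 123.6]
tool_rot: [0.532, 0.846, -0.002, -0.002]
ft_force: [-9.1, -1.5, -0.3]
width: 0.004
finger_force: 4.1
[ 25.08296285 -52.79880833] [-9.07859878 -1.49135583 -0.26949941]
```

```bash
python3 -m pendant '[{"claw":-1,"xyz":[0,1,0],"twist":[0,0,0]},{"claw":-1,"xyz":[0,2,0],"twist":[0,0,0]},{"claw":-1,"xyz":[0,2,0],"twist":[0,0,0]}]'
python3 -m pendant '[{"claw":-1,"xyz":[0,1,0],"twist":[0,0,0]},{"claw":-1,"xyz":[0,2,0],"twist":[0,0,0]},{"claw":-1,"xyz":[0,2,0],"twist":[0,0,0]}]'
python3 - <<'E'
from h import *
o=env.get_obs();print(w2g(o['ee_pos']),o['ft_force'])
E
```

```text
clock: 17.38
ee_pos: [583.8, 201.6, 123.4]
tool_rot: [0.532, 0.846, -0.003, -0.003]
ft_force: [-11.5, -2.0, 1.7]
width: -0.0
finger_force: 5.9
clock: 17.75
ee_pos: [584.2, 201.7, 123.3]
tool_rot: [0.532, 0.846, -0.005, -0.004]
ft_force: [-16.2, -2.3, 4.1]
width: -0.005
finger_force: 8.0
[ 26.25750371 -52.82301503] [-16.22897677  -2.2963827    4.08768207]
```

The lever is against the rubber end: force is rising with no travel, and the TCP is at 26.3 against 26.5 expected. I'll back off straight along −x, rise clear and look.

```bash
python3 -m pendant '[{"claw":-1,"xyz":[0,-6,0],"twist":[0,0,0]},{"claw":-1,"xyz":[0,-18,0],"twist":[0,0,0]},{"claw":-1,"xyz":[0,-38,0],"twist":[0,0,0]},{"claw":-1,"xyz":[0,-50,-50],"twist":[0,0,0]},{"claw":-1,"xyz":[0,-50,-100],"twist":[0,0,0]},{"claw":-1,"xyz":[60,-50,-130],"twist":[0,0,0]},{"claw":-1,"xyz":[120,-50,-130],"twist":[0,0,0]},{"claw":-1,"xyz":[180,-50,-130],"twist":[0,0,0]},{"claw":-1,"xyz":[240,-50,-130],"twist":[0,0,0]},{"claw":-1,"xyz":[300,-50,-130],"twist":[0,0,0]},{"claw":-1,"xyz":[300,-50,-130],"twist":[0,0,0]},{"claw":-1,"xyz":[300,-50,-130],"twist":[0,0,0]}]'
python3 - <<'E'
from h import *
a=optics.get_image("scene")[:,:,::-1];b=optics.get_image("top")[:,:,::-1]
cv2.imwrite("pics/m8.png",np.hstack([cv2.resize(a[170:290,250:370],(400,400)),cv2.resize(b[180:300,210:330],(400,400))]))
for x in(50,53,55):
  p=np.r_[g2w(x,-52.5),np.sqrt(153**2-x*x-52.5**2)+12]
  print(x,(px("scene",p)-[250,170])*400/120,(px("top",p)-[210,180])*400/120)
E
```

```text
clock: 19.25
ee_pos: [416.0, 451.6, 255.6]
tool_rot: [0.533, 0.846, 0.001, 0.001]
ft_force: [0.6, -0.1, 0.8]
width: -0.003
finger_force: 0.0
50 [311.25905243 125.30996144] [263.40732284  80.26164047]
53 [314.67813138 125.06295154] [261.2350029   75.75762596]
55 [316.94912442 124.96894319] [259.79650634  72.782233  ]
```

View pics/m8.png

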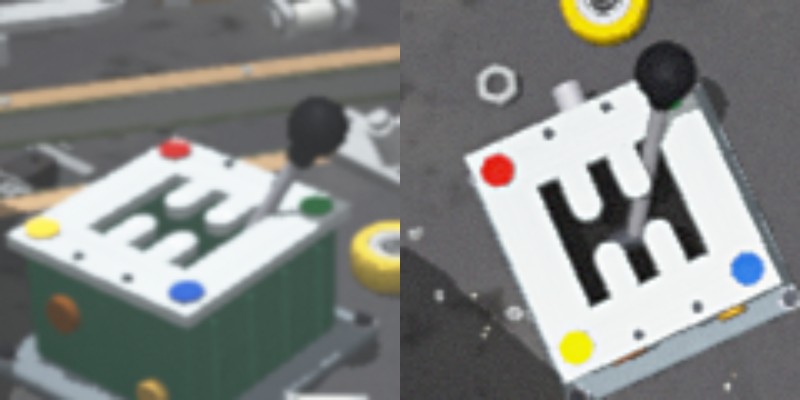

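Both views show the knob above the green button, at scene crop (317,126) and top crop (265,74), with the loose parts undisturbed. One numeric check of how far home it is:

Run:
```python
from h import *
R=[]
for n,g in(("scene",(345,208)),("top",(289.5,202.2))):
    a=optics.get_image(n);m=((a.max(2)<65)).astype(np.uint8)
    k=np.zeros_like(m);cv2.circle(k,tuple(int(round(v)) for v in g),12,1,-1);m=cv2.morphologyEx(m*k,cv2.MORPH_OPEN,np.ones((7,7),np.uint8))
    c=max(cv2.findContours(m,0,2)[0],key=cv2.contourArea);(u,v),r=cv2.minEnclosingCircle(c);print(n,u,v,r);R.append((u,v))
k=tri(*R);print(k,w2g(k))
for n,uv in zip(("scene","top"),R):print(w2g(pt(n,uv,143.5)))
```

```text
scene 343.6830139160156 209.9379119873047 8.30945873260498
top 289.0602111816406 201.7094268798828 9.231511116027832
[608.53292423 213.63846898 140.93950204] [ 53.30726319 -52.62245756]
[ 48.01170231 -54.69747545]
[ 54.66802537 -54.46088844]
```

```bash
python3 -c "
from rig import job;print(job.close_job())"
```

```text
the job is handed in; nothing more can be done
None
```

The lever is home in the green slot end: the top camera puts the knob at about x = 54.7 mm against 55 nominal. It was only pushed with shut fingers, up to about 16 N against the rubber end. The arm finished clear, the loose parts near the gearbox look undisturbed, and the job is handed in at about 19 s.

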